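# Let two tins out of the can rack for the soup

## Robot

A 6-joint arm with a two-finger parallel gripper is mounted at the origin on a cart in front of the work surface, level with it; the furniture and walls round the work are solid. World frame = base frame: x ahead of the robot, y to its left, z up, the work surface at z = 0. Lengths are in mm, angles in rad, forces in N, time in s.
With the tool pointing down it reaches from about 400 to 925 mm from the base axis. Payload 12.5 kg.
Tool frame: the origin (TCP) lies midway between the tips of the shut fingers; the grasp point (between the pads) lies 19 mm behind it (env.pinch_z is the distance from the TCP to the grasp point, in mm); z points along the fingers, y is the line along which they close (so a half turn about z gives the same grasp; the last joint's range is limited). The gripper opens to 95 mm and grips with 3 to 60 N. Pads are 20 mm wide; open, the fingers measure 119 mm over their backs; the gripper's body (75 mm by 180 mm) begins 59 mm behind the grasp point.
Start: joints at [-1.374, 0.491, 1.559, -0, 1.092, -0.106], TCP at [186.394, -596.577, 214.661] pointing down, gripper open.
Joint ranges: [-3.1, 3.1], [-0.84, 2.19], [0.05, 2.79], [-1.13, 4.28], [0.06, 2.93], [-2.69, 2.69]. Speed limits (rad/s): [2.22, 2.22, 2.79, 3.14, 3.14, 3.14].

## Interface

Orientations are given as [roll, pitch, yaw] about the fixed x, y, z axes, in that order (R = Rz(yaw) Ry(pitch) Rx(roll)).
In Python, from cell import readout, eyes, job_done, env gives the robot as it stands.
- The arm moves only by the shell command python3 -m jog 'ROWS'. ROWS is a JSON object of lists of equal length, an entry for each row: "dp": the shift along the tool's x, y, z in mm, a list of three; "twist": the turn about the tool's z in degrees; "claw": the closure, from -1 (fully open) to 1 (shut). A call has 1 to 8 rows; each row is the pose to reach, as a shift and turn from the pose commanded when the call began, along the tool's axes at that moment; what a row does not reach only later rows make up. A row lasts 1/12 s, in which the tool goes at most 41.7 mm and 7.16 degrees, less where a joint would pass 70% of its speed; a pose out of reach is approached as far as the arm can. A call with a gripper value outside its range is refused whole. The fingers move at their own pace and stop on an object; the grip force is fixed at half the most. Time passes only in rows, so rows that repeat a pose let the fingers close. It gives the time, the measured TCP pose, the force and the opening at its end, in the units of the state.
- readout.state(): the state, without advancing time (a new reading comes with each control period).
- eyes.read_camera(name): name is "scene" or "side" or "wrist"; returns the picture (480x640x3 uint8, red, green, blue); there is no depth.
- eyes.camera_model(name): a dict with "intrinsics" (3x3 intrinsics, pixels), "k1" (the pictures are not rectified: a ray, as slopes to the right and down, at radius r is drawn at 1 + k1 r^2 times it, then the intrinsics apply), "R" (3x3) and "t" (3): a world point X has camera coordinates R X + t. Camera axes: x right, y down, z forward; pixel columns grow to the right and rows downward; lengths in mm; the calibration is good to about 2 mm. A picture is of the moment at which its call begins: read the wrist's pose just before it. camera_model takes no time and is no camera call; for the wrist camera it gives the pose at the moment of the call.
- job_done(): hands the job in, once; it reports no verdict.
The state is a dict: "t": time; "joints": joint angles; "qvel": joint speeds; "tau": joint torques, N m; "eef_pos": TCP position; "tcp_rot": TCP orientation; "ft_force": force on the tool from outside, world axes, zero at the start; "moment": the same for the moment, N m; "opening": opening from 0.0 (shut) to 1.0 (fully open).
Only numpy, scipy, OpenCV 4.12 (cv2) and the standard library are available. Lean on these libraries where they do the work, as an engineer would, in place of code of your own. Each camera call takes 0.05 s, during which the arm holds its last target. There are 200 camera calls.

## Task

Two tins are wanted for the soup. Let them out of the can rack with its rocking lever: press the lever's tab down so that its other end lifts the gate and the front tin rolls out into the tray, let the tab come all the way up again so that the next tin rolls down to the gate, then press once more for the second tin. Finish with two tins at rest in the tray, the third still in the rack against the closed gate, and the tab up. Only press the tab; do not touch or lift the tins themselves, and leave the mug, salt shaker, spoon and lemon where they are.

Things in the scene. Friction and masses are not known exactly. Their poses are not given: they have to be found in the camera images.
- can_rack: Gravity-feed can rack fixed on the wooden board over the front burners: aluminium channel 410 mm long, 69 wide, sloping 9 degrees. Origin on the board under its middle; y points uphill along it (to the robot's right), x across it towards the robot, z up. The uphill half stores the tins; the downhill half, beyond the gate, is a tray for two tins, ending in a 43 mm plate.
- lever_pivot (a point): Pivot of the rack's rocking lever (dark sheet steel, two arms outside the channel), on the channel's midline, 140 mm above the board; the lever rocks about the rack's x axis. The tops of stored tins lie 121 to 145 mm above the board, rising uphill. A wall cupboard hangs over the left edge of the stove (y > 0.28, x > 0.47 m, from about 0.6 m up): pass in front of it.
- rocker (a joint): Lever angle. 0: at rest, gate closed. 0.70 rad: tab fully down, hard stop. Past about 0.55 the gate clears the first tin, which rolls out under it, while the second cross bar of the lever has dropped before the next tin and holds it. A spring lifts the tab when let go (about 3 N on the tab to start, 6 N at the bottom); the next tin then rolls to the gate.
- press_tab (a point): Centre of the top of the lever's press tab: ribbed black pad 34 (across) x 32 mm (along) beside the channel on the robot's side. At rest at x +61, y +51, z +186 mm in the rack's frame, uphill edge 19 degrees up. It swings about the pivot (85 mm off): falls 57 mm, drifts 12 mm uphill, ends uphill edge 19 degrees down. Pad's edge is 5 mm from the lever arm, 15 mm from the tins' ends.
- gate_bar (a point): Middle of the gate: a bar with a black turning sleeve, 8 mm thick, across the channel, hanging from the lever 47 mm below and downhill of the pivot. Tins beyond it (smaller rack y) are in the tray.
- tin_first: Food tin, cylinder 75 mm in diameter, 58 mm long, 0.26 kg, lying across the channel (axis along rack x), free to roll along it. Origin on its axis, in the end face farther from the robot (rack x = -29 mm). At the start it leans on the gate (rack y -5, z 84 mm); at rest at the end of the tray: y -173 mm.
- tin_second: Food tin, cylinder 75 mm in diameter, 58 mm long, 0.26 kg, lying across the channel (axis along rack x), free to roll along it. Origin on its axis, in the end face farther from the robot (rack x = -29 mm). At the start it touches the first tin from uphill (rack y 70 mm); at rest in the tray against the first: y -99 mm.
- tin_third: Food tin, cylinder 75 mm in diameter, 58 mm long, 0.26 kg, lying across the channel (axis along rack x), free to roll along it. Origin on its axis, in the end face farther from the robot (rack x = -29 mm). At the start it is the last of the row (rack y 145 mm); after two tins have been let out it leans on the gate at y -5 mm.
- mug: White mug with a leaf pattern, 92 x 127 x 95 mm, on the board at the robot's right; bystander. Origin at its foot.
- salt_mill: Small glass salt shaker with a grey cap, 44 mm wide, 90 mm tall, on the board at the robot's left; bystander. Origin at its foot.
- spoon: Steel spoon, 197 mm long, lying on the board near the robot; bystander. Origin in its middle.
- lemon: Lemon, 73 x 52 x 52 mm, on the board at the left; bystander. Origin at its underside.

How it is judged (in metres and radians):
On the way, in this order (a step that is already met when the one before it is completed fails the run):
1. the first tin has rolled into the tray, the second and third are still held in the rack (y of tin_first in the frame of can_rack between -0.19 and -0.088 m and z of tin_first in the frame of can_rack between 0.04 and 0.085 m and y of tin_second in the frame of can_rack between -0.03 and 0.12 m and z of tin_second in the frame of can_rack between 0.06 and 0.115 m and y of tin_third in the frame of can_rack between 0.03 and 0.17 m and z of tin_third in the frame of can_rack between 0.06 and 0.115 m), for 0.2 s.
2. the second tin has rolled into the tray too, the third is still held in the rack (y of tin_first in the frame of can_rack between -0.19 and -0.088 m and z of tin_first in the frame of can_rack between 0.04 and 0.085 m and y of tin_second in the frame of can_rack between -0.19 and -0.088 m and z of tin_second in the frame of can_rack between 0.04 and 0.085 m and y of tin_third in the frame of can_rack between -0.03 and 0.12 m and z of tin_third in the frame of can_rack between 0.06 and 0.115 m), for 0.2 s.
At the end, for the whole second after the job is handed in: the first and second tins lie at rest in the tray beyond the gate (tin axis at rack y between -190 and -88 mm), the third is at rest against the gate (rack y between -25 and +20 mm), and the lever is back up (under 0.06 rad) (y of tin_first in the frame of can_rack between -0.19 and -0.088 m and z of tin_first in the frame of can_rack between 0.04 and 0.085 m and y of tin_second in the frame of can_rack between -0.19 and -0.088 m and z of tin_second in the frame of can_rack between 0.04 and 0.085 m and y of tin_third in the frame of can_rack between -0.025 and 0.02 m and z of tin_third in the frame of can_rack between 0.06 and 0.115 m and value of joint rocker below 0.06 rad and linear speed of each of tin_first, tin_second, tin_third below 0.02 m/s); the robot touches nothing.
It fails at once if a tin is touched by the robot (contact force between any of the fingers, the arm and tin_first above 0.5 N or contact force between any of the fingers, the arm and tin_second above 0.5 N or contact force between any of the fingers, the arm and tin_third above 0.5 N).
It fails at once if a tin is lifted out of the channel (z of tin_first in the frame of can_rack above 0.11 m or z of tin_second in the frame of can_rack above 0.12 m or z of tin_third in the frame of can_rack above 0.135 m).
It fails at once if the third tin leaves the rack (y of tin_third in the frame of can_rack below -0.04 m).
It fails at once if the mug, salt shaker, spoon or lemon is moved more than 30 mm (lemon 40 mm) or knocked over (distance of any of mug, salt_mill, spoon from where it was at the start of the episode above 0.03 m or distance of lemon from where it was at the start of the episode above 0.04 m or angle between any of mug, salt_mill's own z axis and vertical above 0.4 rad).
It also fails if it takes over 48 s, if anything falls off the work surface, if the arm or the gripper's body presses on something with over 40 N, if the wrist force passes 120 N, or if a joint passes its speed limit or range.

## Working session

There is one attempt and no reset: what is moved stays moved. The work goes in short steps, Python scripts to look and compute and a shell command to move; the robot and the scene stay as the last step left them, time stands still between calls to the robot, and variables do not carry over. Pictures are saved under pics/ and viewed, on a budget of 10 in all, crops included, one or two more only if the job needs it, and the job is handed in when it is done.

```bash
mkdir -p pics; python3 - <<'E'
from cell import readout, eyes
import cv2,numpy as np
s=readout.state();print(s)
for n in("scene","side"):
    m=eyes.camera_model(n);print(n,m)
    cv2.imwrite(f"pics/{n}1.png",cv2.cvtColor(eyes.read_camera(n),cv2.COLOR_RGB2BGR))
E
```

```text
{'t': 0.0, 'joints': array([-1.37360121e+00,  4.91574271e-01,  1.55944628e+00, -1.23216729e-05,
        1.09169251e+00, -1.05585541e-01]), 'qvel': array([-0.00049048,  0.00139165,  0.00108439,  0.00042109,  0.00056702,
        0.00154328]), 'tau': array([-8.60015080e-04, -6.12648368e+01, -2.58179516e+01,  6.91810017e-02,
        4.81974764e-02, -1.21988423e-04]), 'eef_pos': array([ 186.33978191, -596.32366341,  214.0536974 ]), 'tcp_rot': array([-3.14047733e+00, -1.07212773e-04,  3.02786287e-01]), 'ft_force': array([-0.66216635,  0.66174359, -0.74363957]), 'moment': array([ 0.01835237, -0.03604068,  0.02054557]), 'opening': 1.0019969191994063}
scene {'intrinsics': array([[477.99474021,   0.        , 316.722423  ],
       [  0.        , 477.99474021, 235.70457212],
       [  0.        ,   0.        ,   1.        ]]), 'k1': -0.031003606030165387, 'R': array([[-0.70999478, -0.70420537,  0.00148508],
       [-0.51791308,  0.52073971, -0.67867238],
       [ 0.4771514 , -0.48262299, -0.73443965]]), 't': array([416.1764076 , 385.63280228, 835.22158393])}
side {'intrinsics': array([[538.22123201,   0.        , 312.74132642],
       [  0.        , 538.22123201, 238.43180869],
       [  0.        ,   0.        ,   1.        ]]), 'k1': -0.15583835606683566, 'R': array([[-0.97809734, -0.20813375, -0.00243716],
       [-0.07930144,  0.38344135, -0.92015434],
       [ 0.19244968, -0.89980724, -0.39154827]]), 't': array([ 519.60291469,  191.79907565, 1273.20801518])}
```

View pics/scene1.png

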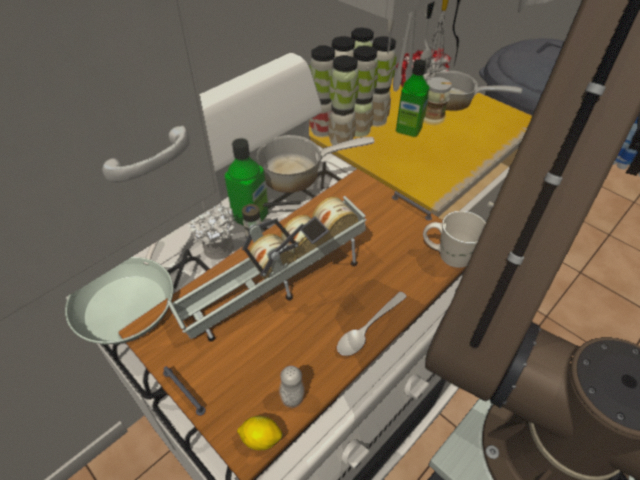

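View pics/side1.png

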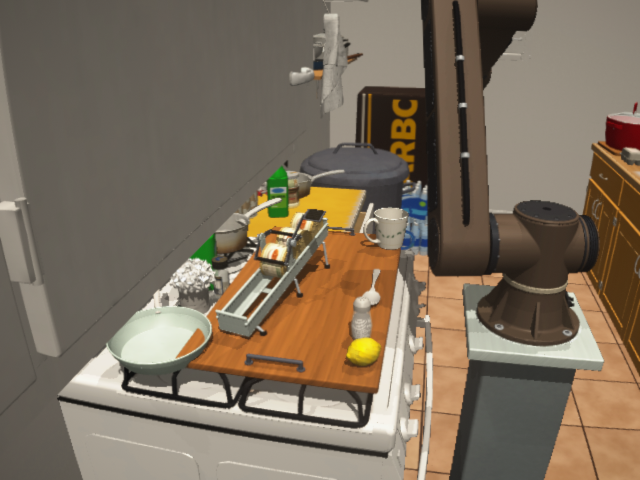

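The scene view shows the pad near (315,230) and the downhill end plate near (190,320). In the side view the pad is near (316,214). I'll enlarge both views next.

```bash
python3 - <<'E'
import cv2,numpy as np
a=cv2.imread("pics/scene1.png")[180:350,165:375]; b=cv2.imread("pics/side1.png")[195:345,210:340]
a=cv2.resize(a,None,fx=2.2,fy=2.2,interpolation=cv2.INTER_CUBIC);b=cv2.resize(b,None,fx=2.4,fy=2.4,interpolation=cv2.INTER_CUBIC)
c=np.zeros((380,780,3),np.uint8);c[:a.shape[0],:a.shape[1]]=a;c[:b.shape[0],465:465+b.shape[1]]=b
cv2.imwrite("pics/c1.png",c)
E
```

```text
(no output)
```

View pics/c1.png

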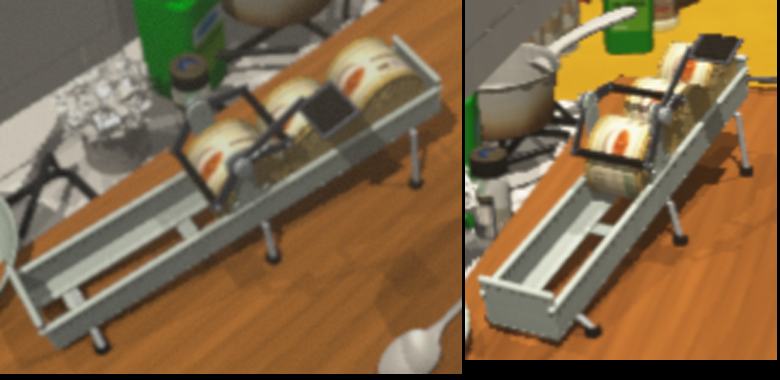

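```bash
cat > h.py <<'E'
import numpy as np,cv2
from cell import eyes
from scipy.optimize import least_squares
def proj(n,X,m=None):
    m=m or eyes.camera_model(n);c=m["R"]@np.asarray(X,float)+m["t"];p=c[:2]/c[2]
    p=p*(1+m["k1"]*(p@p));K=m["intrinsics"];return p*K[0,0]+K[:2,2]
def tri(a,b):
    r=least_squares(lambda X:np.r_[proj("scene",X)-a,proj("side",X)-b],[650,100,50]);return r.x,np.abs(r.fun).max()
E
python3 - <<'E'
from h import *
for k,a,b in [("pad",(329,109),(717,47)),("piv",(243,165),(664,112)),("f1",(103,348),(592,330)),("f2",(273,257),(680,239)),("f3",(417,183),(746,170)),("topdownNear",(53,335),(556,303)),("topup",(439,85),(746,60))]:
    X,e=tri(np.array(a)/2.2+[165,180],(np.array(b)-[465,0])/2.4+[210,195]);print(k,X.round(1),e.round(2))
E
```

```text
pad [509.3  82.7 257.8] 0.62
piv [543.  149.5 216.8] 0.21
f1 [569.9 300.   77.1] 0.2
f2 [534.3 131.7  78.3] 0.22
f3 [499.8 -28.4  77.9] 0.05
topdownNear [586.8 331.8 119. ] 1.24
topup [505.3 -54.4 191.9] 0.17
```

The three feet put the rack's y axis at (-0.209,-0.978) and the board at z≈74. The pad is at about (509,83,258), and its offset from the pivot matches the given geometry. I'll move over, rising first, with fingers shut and turned so the 20 mm pad width lies across the rack.

```bash
python3 -m jog '{"dp":[[0,0,-40],[20,-14,-70],[50,-36,-90],[82,-58,-106],[114,-81,-116],[146,-104,-116],[178,-127,-116],[210,-149,-116]],"twist":[0,5,10,15,20,25,29.4,29.4],"claw":[1,1,1,1,1,1,1,1]}'
python3 - <<'E'
from cell import readout
from scipy.spatial.transform import Rotation as Ro
s=readout.state();R=Ro.from_euler("xyz",s["tcp_rot"]).as_matrix()
print(s["joints"].round(2),R.round(3).tolist(),(R.T@(np.array([510,82,330])-s["eef_pos"]) if 0 else R.T@([510,82,330]-s["eef_pos"])))
E
```

```text
t: 0.77
eef_pos: [343.0, -389.9, 330.7]
tcp_rot: [3.141, -0.0, -0.215]
ft_force: [1.2, -1.0, 0.3]
opening: 0.499
[-0.98  0.23  1.64 -0.    1.26  0.81] [[0.977, -0.214, 0.0], [-0.214, -0.977, -0.0], [0.0, 0.0, -1.0]] [  62.19330845 -496.66498722    0.66646433]
```

```bash
python3 -m jog '{"dp":[[5,-38,0],[10,-78,0],[15,-118,0],[20,-158,0],[25,-198,0],[30,-238,0],[35,-278,0],[40,-318,0]],"twist":[0,0,0,0,0,0,0,0],"claw":[1,1,1,1,1,1,1,1]}'
python3 -m jog '{"dp":[[5,-40,0],[10,-80,0],[14,-120,0],[18,-150,0],[22,-170,0],[22,-178,0],[22,-178,0],[22,-178,0]],"twist":[0,0,0,0,0,0,0,0],"claw":[1,1,1,1,1,1,1,1]}'
python3 - <<'E'
from h import *
from cell import readout
print(readout.state()["joints"].round(2))
ims=[]
for n,(x,y) in(("scene",(200,120)),("side",(220,110))):
    im=cv2.cvtColor(eyes.read_camera(n),cv2.COLOR_RGB2BGR)[y:y+200,x:x+180];ims.append(cv2.resize(im,None,fx=2.2,fy=2.2,interpolation=cv2.INTER_CUBIC))
cv2.imwrite("pics/c2.png",np.hstack(ims))
im=cv2.cvtColor(eyes.read_camera("wrist"),cv2.COLOR_RGB2BGR);cv2.imwrite("pics/w2.png",im);print(proj("wrist",[509.3,82.7,257.8]),proj("wrist",[510,82,202]))
E
```

```text
t: 1.43
eef_pos: [448.0, -87.1, 330.6]
tcp_rot: [3.142, 0.0, -0.21]
ft_force: [1.0, -1.7, 0.6]
opening: 0.009
t: 2.1
eef_pos: [506.2, 80.0, 330.3]
tcp_rot: [3.141, 0.001, -0.21]
ft_force: [-1.0, -0.4, 0.1]
opening: 0.002
[ 0.03  0.22  1.66 -0.    1.26  1.81]
[314.61255673 244.44441759] [316.13924729 224.42947989]
```

View pics/c2.png

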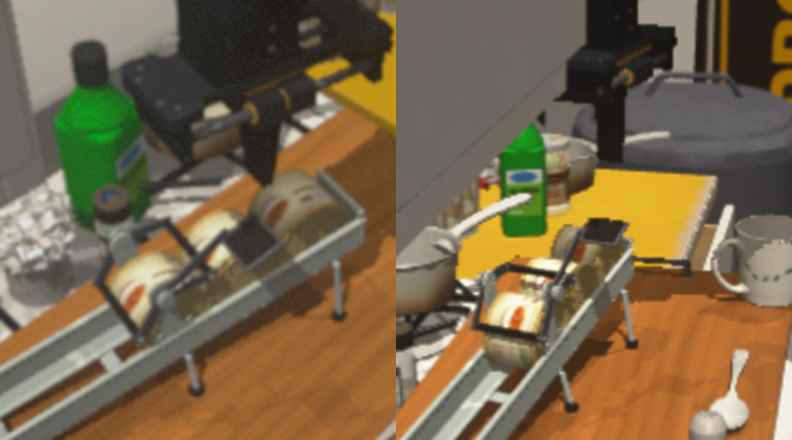

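View pics/w2.png

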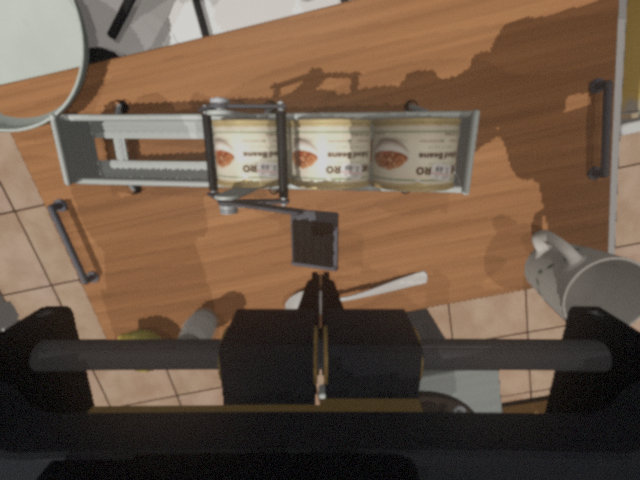

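In the wrist view the pad centre is at (316,239), with a prediction of (315,244), so the measurement is good to about 3 mm. The fingers are shut above it and the tins are clear. I'll centre and press most of the way down.

```bash
python3 -m jog '{"dp":[[2,2,30],[2,2,55],[2,2,68],[2,2,78],[2,2,88],[2,2,96],[2,2,102],[2,2,102]],"twist":[0,0,0,0,0,0,0,0],"claw":[1,1,1,1,1,1,1,1]}'
python3 - <<'E'
from h import *
ims=[]
for n,(x,y) in(("scene",(200,150)),("wrist",(180,80))):
    im=cv2.cvtColor(eyes.read_camera(n),cv2.COLOR_RGB2BGR)[y:y+220,x:x+200];ims.append(cv2.resize(im,None,fx=2,fy=2,interpolation=cv2.INTER_CUBIC))
cv2.imwrite("pics/c3.png",np.hstack(ims))
E
```

```text
t: 2.92
eef_pos: [508.2, 77.4, 228.2]
tcp_rot: [3.141, -0.0, -0.211]
ft_force: [0.2, -2.8, 2.9]
opening: 0.004
```

View pics/c3.png

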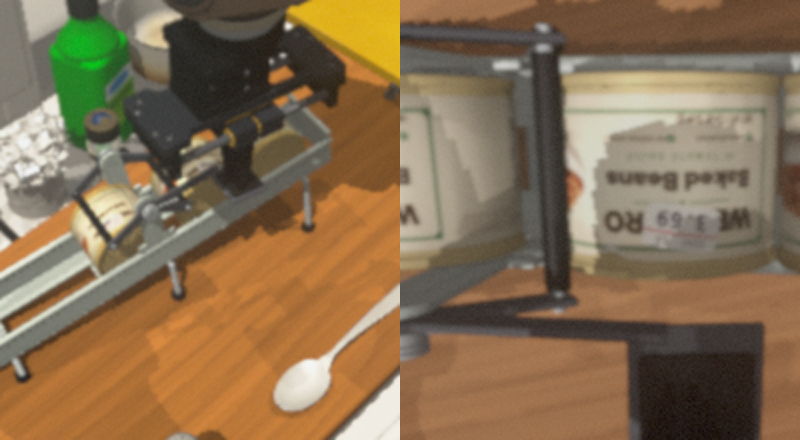

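The lever is turning: the gate bar at crop (100,220) is rising, the second bar is dropping in front of tin two, and the finger sits on the pad. I'll press further while watching the force.

```bash
python3 -m jog '{"dp":[[0,0,5],[0,0,10],[0,0,14],[0,0,16],[0,0,16],[0,0,16],[0,0,16],[0,0,16]],"twist":[0,0,0,0,0,0,0,0],"claw":[1,1,1,1,1,1,1,1]}'
python3 -m jog '{"dp":[[0,0,2],[0,0,2],[0,0,2],[0,0,2],[0,0,2],[0,0,2],[0,0,2],[0,0,2]],"twist":[0,0,0,0,0,0,0,0],"claw":[1,1,1,1,1,1,1,1]}'
python3 - <<'E'
from h import *
ims=[]
for n,(x,y) in(("scene",(160,150)),("wrist",(100,80))):
    im=cv2.cvtColor(eyes.read_camera(n),cv2.COLOR_RGB2BGR)[y:y+220,x:x+200];ims.append(cv2.resize(im,None,fx=2,fy=2,interpolation=cv2.INTER_CUBIC))
cv2.imwrite("pics/c4.png",np.hstack(ims))
E
```

```text
t: 3.68
eef_pos: [508.5, 77.5, 213.5]
tcp_rot: [3.141, -0.002, -0.21]
ft_force: [-1.8, -5.2, 5.1]
opening: 0.002
t: 4.35
eef_pos: [508.5, 77.6, 211.5]
tcp_rot: [3.141, -0.002, -0.21]
ft_force: [-0.9, -5.5, 5.5]
opening: 0.006
```

View pics/c4.png

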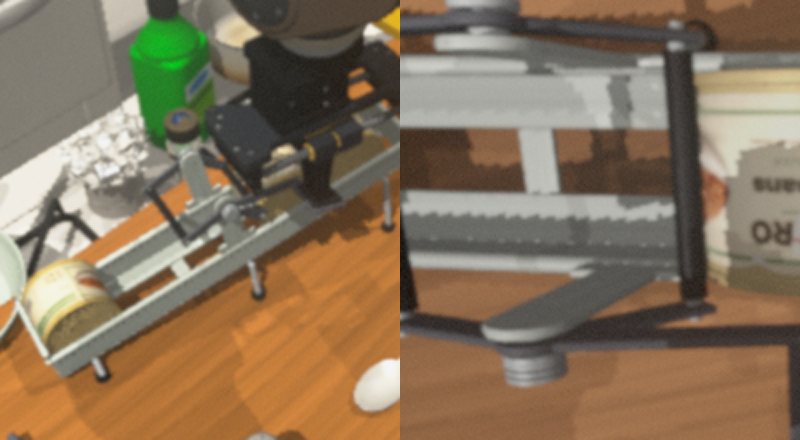

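Tin one lies at the end of the tray, crop (70,305), and the second bar holds tin two. I'll let the tab up and wait for the tins to settle.

```bash
python3 -m jog '{"dp":[[0,0,-8],[0,0,-16],[0,0,-24],[0,0,-32],[0,0,-40],[0,0,-50],[0,0,-64],[0,0,-80]],"twist":[0,0,0,0,0,0,0,0],"claw":[1,1,1,1,1,1,1,1]}'
for i in 1 2; do python3 -m jog '{"dp":[[0,0,0],[0,0,0],[0,0,0],[0,0,0],[0,0,0],[0,0,0],[0,0,0],[0,0,0]],"twist":[0,0,0,0,0,0,0,0],"claw":[1,1,1,1,1,1,1,1]}'; done
python3 - <<'E'
from h import *
ims=[]
for n,(x,y) in(("scene",(160,150)),("wrist",(150,80))):
    im=cv2.cvtColor(eyes.read_camera(n),cv2.COLOR_RGB2BGR)[y:y+220,x:x+200];ims.append(cv2.resize(im,None,fx=2,fy=2,interpolation=cv2.INTER_CUBIC))
cv2.imwrite("pics/c5.png",np.hstack(ims))
E
```

```text
t: 5.12
eef_pos: [507.6, 77.9, 291.0]
tcp_rot: [3.141, 0.002, -0.21]
ft_force: [0.4, 0.2, 0.6]
opening: 0.004
t: 5.78
eef_pos: [508.1, 78.0, 290.4]
tcp_rot: [3.141, 0.0, -0.21]
ft_force: [-1.3, 0.2, 0.9]
opening: 0.0
t: 6.45
eef_pos: [508.1, 78.0, 290.6]
tcp_rot: [3.142, -0.0, -0.21]
ft_force: [0.2, -0.2, -1.0]
opening: 0.008
```

View pics/c5.png

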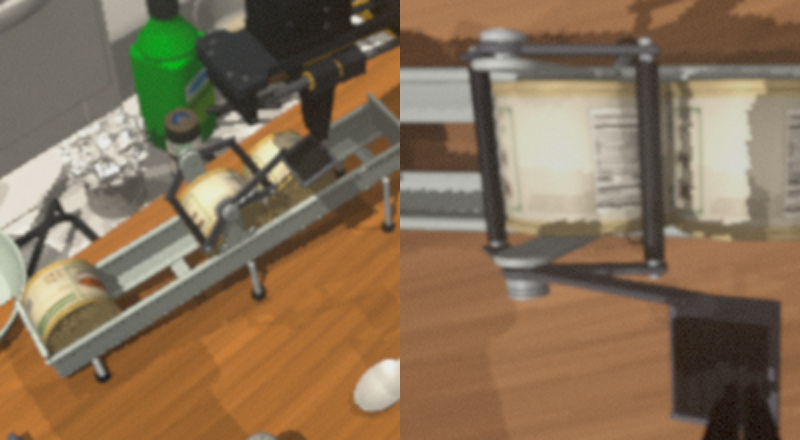

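Tin two is now at the closed gate with tin three behind it, and the lever is up. Now the second press, down to the same depth, then release.

```bash
python3 -m jog '{"dp":[[0,0,16],[0,0,27],[0,0,37],[0,0,47],[0,0,56],[0,0,64],[0,0,71],[0,0,77]],"twist":[0,0,0,0,0,0,0,0],"claw":[1,1,1,1,1,1,1,1]}'
python3 -m jog '{"dp":[[0,0,3],[0,0,3],[0,0,3],[0,0,3],[0,0,3],[0,0,3],[0,0,3],[0,0,3]],"twist":[0,0,0,0,0,0,0,0],"claw":[1,1,1,1,1,1,1,1]}'
python3 -m jog '{"dp":[[0,0,0],[0,0,0],[0,0,0],[0,0,0],[0,0,0],[0,0,0],[0,0,0],[0,0,0]],"twist":[0,0,0,0,0,0,0,0],"claw":[1,1,1,1,1,1,1,1]}'
python3 - <<'E'
from h import *
ims=[]
for n,(x,y) in(("scene",(160,150)),("wrist",(100,80))):
    im=cv2.cvtColor(eyes.read_camera(n),cv2.COLOR_RGB2BGR)[y:y+220,x:x+200];ims.append(cv2.resize(im,None,fx=2,fy=2,interpolation=cv2.INTER_CUBIC))
cv2.imwrite("pics/c6.png",np.hstack(ims))
E
```

```text
t: 7.22
eef_pos: [508.2, 77.3, 213.2]
tcp_rot: [3.14, -0.0, -0.21]
ft_force: [-1.6, -6.0, 5.7]
opening: 0.007
t: 7.88
eef_pos: [508.2, 77.4, 210.6]
tcp_rot: [3.14, -0.0, -0.21]
ft_force: [-3.0, -5.9, 6.1]
opening: 0.003
t: 8.55
eef_pos: [508.2, 77.4, 210.6]
tcp_rot: [3.14, -0.0, -0.21]
ft_force: [-2.4, -6.0, 5.2]
opening: 0.004
```

View pics/c6.png

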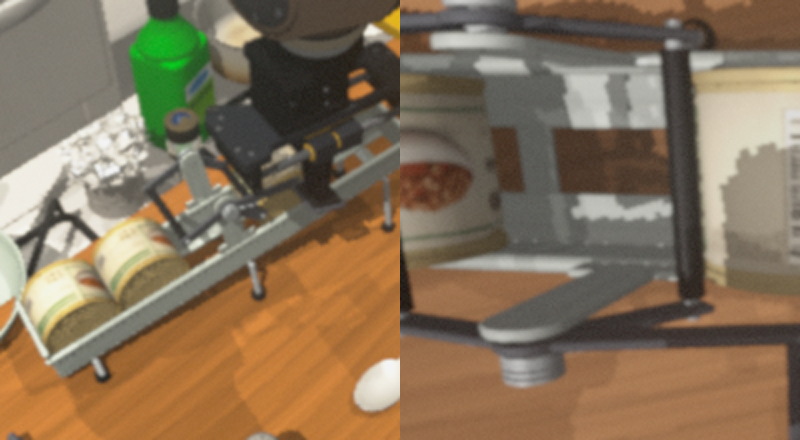

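Two tins are in the tray and tin three is held by the second bar. I'll release and back well off.

```bash
python3 -m jog '{"dp":[[0,0,-8],[0,0,-16],[0,0,-24],[0,0,-32],[0,0,-40],[0,0,-50],[0,0,-70],[0,0,-100]],"twist":[0,0,0,0,0,0,0,0],"claw":[1,1,1,1,1,1,1,1]}'
for i in 1 2 3; do python3 -m jog '{"dp":[[0,0,0],[0,0,0],[0,0,0],[0,0,0],[0,0,0],[0,0,0],[0,0,0],[0,0,0]],"twist":[0,0,0,0,0,0,0,0],"claw":[1,1,1,1,1,1,1,1]}'; done
python3 - <<'E'
from h import *
a=cv2.cvtColor(eyes.read_camera("scene"),cv2.COLOR_RGB2BGR)[150:450,160:480];b=cv2.resize(cv2.cvtColor(eyes.read_camera("wrist"),cv2.COLOR_RGB2BGR)[80:280,100:420],(480,300))
cv2.imwrite("pics/c7.png",np.hstack([a,b]))
E
```

```text
t: 9.32
eef_pos: [507.1, 77.9, 309.8]
tcp_rot: [3.14, 0.004, -0.21]
ft_force: [0.4, 0.1, -1.0]
opening: 0.006
t: 9.98
eef_pos: [508.1, 78.0, 310.3]
tcp_rot: [3.141, 0.0, -0.21]
ft_force: [-0.1, -0.6, 0.1]
opening: 0.008
t: 10.65
eef_pos: [508.1, 78.0, 310.6]
tcp_rot: [3.142, -0.0, -0.21]
ft_force: [-0.1, -0.4, -0.1]
opening: 0.004
t: 11.32
eef_pos: [508.1, 78.0, 310.6]
tcp_rot: [3.141, -0.0, -0.21]
ft_force: [0.2, 0.9, -0.1]
opening: 0.009
```

View pics/c7.png

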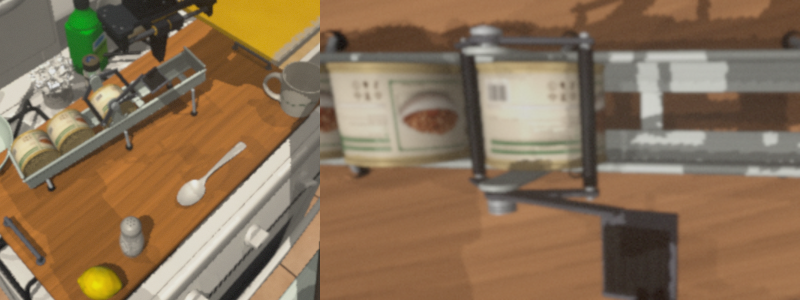

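Two tins are in the tray, tin three is at the closed gate, the tab is up, and the bystanders haven't moved.

```bash
python3 -c "
from cell import job_done
print(job_done())"
```

```text
the job is handed in; nothing more can be done
None
```

I pressed the lever's tab twice with the shut fingers, letting it come fully up in between, and one tin rolled into the tray on each press. I handed the job in at about 11.4 s of the 48 s allowed.

- **Final pictures:** two tins lie in the tray and the third sits against the closed gate. The tab is up, and the mug, salt shaker, spoon and lemon look unmoved. I judged this by eye and did not measure final tin positions or the lever angle.
- **Contact and force:** the last force reading was about zero, with the fingertips about 45 mm above the tab. The forces I read while pressing were about 8–9 N in all, with 5–6 N of that vertical.
- **Disagreements:** the only one was about 3 mm between the wrist view and my computed tab position, which made no difference. No check failed.
- **Pictures viewed:** 10 of 10.

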